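# Try the catch and hold the instrument box open

### The job

Used instruments have come down in the closed aluminium transport box and are to go into the kidney dish. First wet the dish: push the pump head of the dispenser all the way down and let it come up again. Then open the box: try whether its lid lifts by the round knob, free the catch with a quarter turn of the knob if it is caught, and finish while holding the lid open at 45 degrees or more, so that a colleague can reach in; do not drag, lift or tip the box, and leave the other things where they are.

Things in the scene. Friction and masses are not known exactly. Their poses are not given: they have to be found in the camera images.
- transport_box: closed aluminium instrument box, 150 (x) by 210 (y) by 71 mm high, about 3 kg, loose on the table (about 18 N up at the knob begins to tip it); two perforated discs on its lid. Origin at the centre of its underside, z up, x from its front (knob side, facing the robot) to its back (hinge side), y to the left along the hinge
- lid_hinge (a point): middle of the lid's hinge line, at the back edge of the box, 68 mm above the table; the hinge line runs along the box's y axis. Moves with the box only
- lid (a joint): opening angle of the lid in rad: 0 shut, grows as its front edge rises, stop at 1.25. Nothing keeps it up: it falls shut when let go. It takes 2 to 3 N to lift at the knob. Caught, it still rises by about 0.02 rad (2 mm at the knob), then no further. Pinched along the hinge line the knob can pivot between the fingers as the lid swings; pinched across it, it binds and the lid feels stuck
- knob (a point): centre of the round black knurled knob on the lid, half-way up its grip: 34 mm across, grip 22 mm tall, its underside 6 mm above the lid's top; when shut 110 mm in front of and 20 mm above the hinge line. Axes as the lid's (z along the knob's axis, y along the hinge); they do not turn with the knob. It turns either way without stops or marks, against slight friction, and stays where left
- keeper_lip (a point): middle of the lip inside the box's front wall, 64 mm up. The knob carries a straight bar under the lid, alike at both ends: lying front to back (within about 45 degrees) it is under this lip and the lid is caught; lying left to right the lid is free. So each quarter turn changes caught to free and free to caught. At the start it may be either. Relax the pull before turning
- dispenser: white pump bottle, 64 mm across, fixed in a steel stand with an 86 mm square foot; origin at the centre of the foot's underside, z up; its spout points along its negative y axis, over the dish, 84 mm out and 160 mm above the table
- pump_top (a point): centre of the flat top of the pump head, 31 mm across, 178 mm above the table when up; moves with the head
- pump (a joint): travel of the pump head in m: 0 up, 0.015 all the way down; springs back up by itself. Takes 3 N at the top and 9 N at the bottom
- kidney_dish: stainless kidney dish, 95 by 201 by 33 mm, loose, to the right of the dispenser; origin at the centre of its underside. To stay where it is
- clear_cap: clear plastic dust cap, 33 mm across, 27 mm tall, in front of the dispenser; origin at the centre of the underside, bystander
- marked_cup: clear plastic cup, 61 mm across, 50 mm tall, left of the box; origin at the centre of the underside, bystander
- cassette: stainless instrument cassette, 86 by 171 by 29 mm, in front of the ultrasonic cleaner; origin at the centre of the underside, bystander
- bench_timer: blue bench timer, 66 mm across, 44 mm tall, further left; origin at the centre of the underside, bystander

How it is judged (in metres and radians):
On the way, in this order (a step that is already met when the one before it is completed fails the run):
1. the pump head is pushed all the way down (value of joint pump above 0.011 m), for 0.1 s.
2. the pump head has come up again (value of joint pump below 0.003 m), for 0.1 s.
3. the lid is lifted past its catch (value of joint lid above 0.2 rad), for 0.1 s.
At the end, for the whole second after the job is handed in: the gripper holds the lid still (within 0.15 rad/s) and open by more than 0.70 rad (40 degrees), pressing on lid or knob with more than 1 N; the pump head is up (within 3 mm); the box stands level (within 0.05 rad) and within 30 mm of where it stood, and so does the dish (value of joint lid above 0.7 rad and velocity of joint lid between -0.15 and 0.15 rad/s and contact force between the fingers and lid above 1 N and value of joint pump below 0.003 m and distance of each of transport_box, kidney_dish from where it was at the start of the episode below 0.03 m and angle between transport_box's own z axis and vertical below 0.05 rad); the arm keeps its last pose, push and grip.
It fails at once if the box is tipped or lifted (more than 0.10 rad) or shifted more than 40 mm (angle between transport_box's own z axis and vertical above 0.1 rad or distance of transport_box from where it was at the start of the episode above 0.04 m).
It fails at once if the kidney dish or another bystander is moved more than 40 mm (distance of any of kidney_dish, clear_cap, marked_cup, cassette, bench_timer from where it was at the start of the episode above 0.04 m).
It also fails if it takes over 64 s, if anything falls off the work surface, if the arm or the gripper's body presses on something with over 40 N, if the wrist force passes 120 N, or if a joint passes its speed limit or range.

### The arm

A 6-joint arm with a two-finger parallel gripper is mounted at the origin on a cart in front of the work surface, level with it; the furniture and walls round the work are solid. World frame = base frame: x ahead of the robot, y to its left, z up, the work surface at z = 0. Lengths are in mm, angles in rad, forces in N, time in s.
With the tool pointing down it reaches from about 200 to 875 mm from the base axis. Payload 3.4 kg.
Tool frame: the origin (TCP) lies on the mounting face of the last link; the fingertips stand 199 mm ahead of it and the grasp point (between the pads) lies 180 mm ahead of it; z points along the fingers, y is the line along which they close (so a half turn about z gives the same grasp; the last joint's range is limited). The gripper opens to 94 mm and grips with 3 to 60 N. Pads are 16 mm wide; open, the fingers measure 119 mm over their backs; the gripper's body (75 mm by 177 mm) begins 78 mm behind the grasp point.
Start: joints at [1.179, 0.276, 1.505, -0, 1.361, -0.121], TCP at [153.824, 554.06, 404.693] pointing down, gripper open.
Joint ranges: [-2.89, 2.89], [-0.75, 2.08], [0.22, 2.7], [-1.18, 4.32], [0.11, 2.71], [-2.7, 2.7]. Speed limits (rad/s): [2.57, 2.57, 3.14, 3.14, 3.14, 3.14].

### API

Orientations are given as a unit quaternion [w, x, y, z].
In Python, from bench import ctrl, viewer gives the robot as it stands.
- The arm moves only by the shell command python3 -m inch 'ROWS' [FORCE]. ROWS is JSON, a list of rows, each a list of 5 numbers: the finger opening in mm, from 0 to 94, then the shift along the world's x, y, z in mm, then the turn about the world's z in degrees. A call has 1 to 8 rows; each row shifts and turns the commanded pose from where the row before left it; what a row does not reach is not made up. A row lasts 1/8 s, in which the tool goes at most 62.5 mm and 10.7 degrees, less where a joint would pass 70% of its speed; a pose out of reach is approached as far as the arm can. A call with a gripper value outside its range is refused whole. The fingers move at their own pace and stop on an object; FORCE is the grip in N (left out, the last holds). Time passes only in rows, so rows that do not move let the fingers close. It gives the time, the measured TCP pose, the force, the opening and the grip force at its end, in the units of the state.
- ctrl.observe(): the state, without advancing time (a new reading comes with each control period).
- viewer.camera(name): name is "scene" or "top" or "wrist"; returns the picture (420x560x3 uint8, red, green, blue); there is no depth.
- viewer.camera_info(name): a dict with "camera_matrix" (3x3 intrinsics, pixels), "dist" ([k1, k2, p1, p2, k3] as OpenCV has them; the pictures are not rectified), "R" (3x3) and "t" (3): a world point X has camera coordinates R X + t. Camera axes: x right, y down, z forward; pixel columns grow to the right and rows downward; lengths in mm; the calibration is good to about 2 mm. A picture is of the moment at which its call begins: read the wrist's pose just before it. camera_info takes no time and is no camera call; for the wrist camera it gives the pose at the moment of the call.
- ctrl.job_done(): hands the job in; it is judged then, once.
The state is a dict: "t": time; "joint_positions": joint angles; "dq": joint speeds; "effort": joint torques, N m; "tcp_pos": TCP position; "eef_rot": TCP orientation; "force": force on the tool from outside, world axes, zero at the start; "ft_torque": the same for the moment, N m; "gripper_width": finger opening in mm; "finger_force": force on a finger pad.
Only numpy, scipy, OpenCV 4.12 (cv2) and the standard library are available. Lean on these libraries where they do the work, as an engineer would, in place of code of your own. Each camera call takes 0.05 s, during which the arm holds its last target. There are 200 camera calls.

## Working session

There is one attempt and no reset: what is moved stays moved. The work goes in short steps, Python scripts to look and compute and a shell command to move; the robot and the scene stay as the last step left them, time stands still between calls to the robot, and variables do not carry over. Pictures are saved under pics/ and viewed, at most 10 in all, crops included, and the job is handed in when it is done.

```bash
ls; mkdir -p pics; python3 - <<'E'
from bench import ctrl, viewer
import cv2
o=ctrl.observe();print({k:(v if isinstance(v,(int,float)) else [round(float(x),3) for x in v]) for k,v in o.items()})
for n in ("scene","top"):
    im=viewer.camera(n); cv2.imwrite(f"pics/{n}0.png",im[:,:,::-1])
    i=viewer.camera_info(n);print(n,i)
E
```

```text
pics
{'t': 0.0, 'joint_positions': [1.179, 0.277, 1.506, -0.0, 1.361, -0.121], 'dq': [-0.001, 0.001, -0.0, -0.001, 0.001, -0.001], 'effort': [-0.001, -40.459, -23.723, 0.07, 0.034, -0.0], 'tcp_pos': [153.744, 553.857, 403.828], 'eef_rot': [-0.0, 0.135, 0.991, -0.001], 'force': [0.765, -0.311, -0.807], 'ft_torque': [-0.024, -0.067, 0.022], 'finger_force': 0.0, 'gripper_width': 94.10849487096475}
scene {'camera_matrix': array([[489.08853893,   0.        , 278.84740805],
       [  0.        , 489.08853893, 203.25197257],
       [  0.        ,   0.        ,   1.        ]]), 'dist': array([-0.08844983,  0.        ,  0.        ,  0.        ,  0.        ]), 'R': array([[-0.87649748, -0.48139796,  0.002859  ],
       [-0.20183336,  0.36208014, -0.91003366],
       [ 0.43705317, -0.79821925, -0.4145245 ]]), 't': array([ 491.03472664,  154.43540449, 1532.3262713 ])}
top {'camera_matrix': array([[419.50504518,   0.        , 265.69982099],
       [  0.        , 419.50504518, 209.07761582],
       [  0.        ,   0.        ,   1.        ]]), 'dist': array([-0.12686966,  0.        ,  0.        ,  0.        ,  0.        ]), 'R': array([[-0.01228289, -0.99990533,  0.00620205],
       [-0.99831867,  0.01191154, -0.05672696],
       [ 0.05664772, -0.00688839, -0.99837047]]), 't': array([ 140.80148719,  490.74041348, 1423.93405487])}
```

View pics/top0.png

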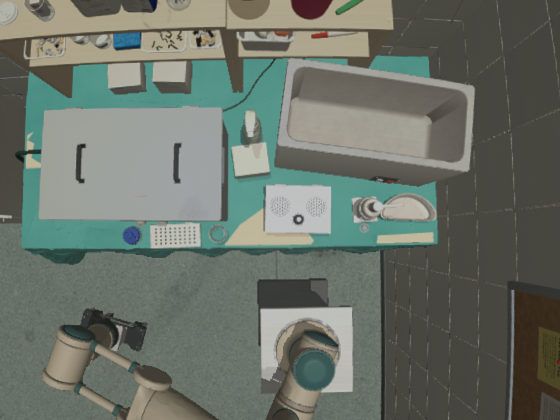

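View pics/scene0.png

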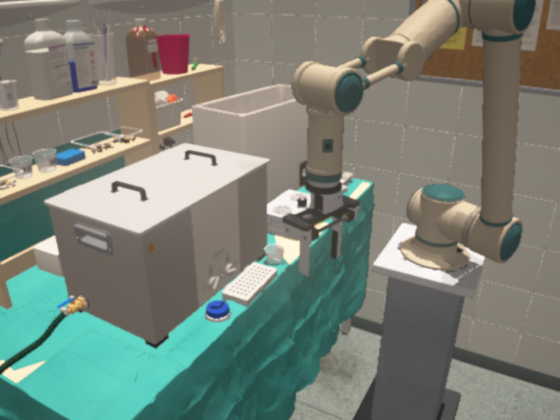

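The top view shows the box at about (298,209), the knob at (298,219), the pump head near (370,207) and the dish at (408,208). The scene view is mostly blocked by the gripper.

```bash
cat > h.py <<'E'
from bench import ctrl, viewer
import cv2, numpy as np
def ray(i,px):
    p=cv2.undistortPoints(np.array([[px]],float),i["camera_matrix"],i["dist"])[0,0]
    R=np.array(i["R"]);t=np.array(i["t"])
    d=R.T@np.array([p[0],p[1],1]); return -R.T@t, d/np.linalg.norm(d)
def onz(i,px,z):
    c,d=ray(i,px); return c+d*(z-c[2])/d[2]
def tri(rs):
    A=sum(np.eye(3)-np.outer(d,d) for c,d in rs);b=sum((np.eye(3)-np.outer(d,d))@c for c,d in rs)
    X=np.linalg.solve(A,b); return X,[np.linalg.norm((np.eye(3)-np.outer(d,d))@(X-c)) for c,d in rs]
def proj(i,X):
    return cv2.projectPoints(np.array([X],float),cv2.Rodrigues(np.array(i["R"]))[0],np.array(i["t"]),i["camera_matrix"],i["dist"])[0].ravel()
E
python3 - <<'E'
from h import *
i=viewer.camera_info("top")
im=cv2.imread("pics/top0.png")
cv2.imwrite("pics/crop0.png",cv2.resize(im[170:260,250:450],None,fx=4,fy=4,interpolation=cv2.INTER_CUBIC))
for n,p,z in (("knob",(298,219),99),("pump",(368,206),178),("boxFL",(265,232),71),("boxFR",(331,233),71),("boxBL",(266,186),71),("boxBR",(330,186),71)):print(n,onz(i,p,z).round(0))
w=viewer.camera_info("wrist");o=ctrl.observe();print(w, -np.array(w["R"]).T@w["t"]-o["tcp_pos"])
E
```

```text
knob [454.  32.  99.]
pump [ 489. -177.  178.]
boxFL [414. 138.  71.]
boxFR [408. -79.  71.]
boxBL [565. 133.  71.]
boxBR [563. -79.  71.]
{'camera_matrix': array([[300.21426418,   0.        , 280.11087635],
       [  0.        , 300.21426418, 212.52427046],
       [  0.        ,   0.        ,   1.        ]]), 'dist': array([-0.05415162,  0.        ,  0.        ,  0.        ,  0.        ]), 'R': array([[ 0.26832568,  0.96332701, -0.00154929],
       [ 0.93384671, -0.25971872,  0.2459197 ],
       [ 0.23649871, -0.06743338, -0.96928897]]), 't': array([-574.32325367,  -26.38200863,  391.15338446])} [-67.52107726  18.92532981 -19.17520025]
```

View pics/crop0.png

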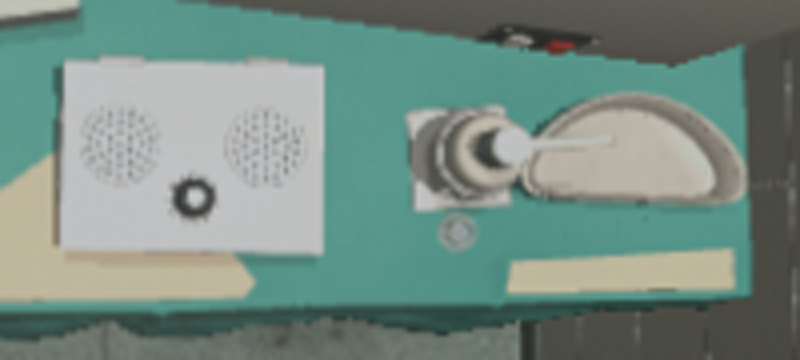

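Pump head at about crop (511,146), which is px (377.8,206.5); knob at crop (194,197), which is px (298.5,219.2). The box is turned by about 1°. I'll move to a wrist-camera viewpoint over both.

```bash
python3 -m inch '[[94,0,0,40,0],[94,15,-40,40,2],[94,20,-55,10,2],[94,20,-55,0,2],[94,20,-55,0,2],[94,25,-55,0,2],[94,25,-55,0,2],[94,25,-55,0,2]]' 20; python3 -m inch '[[94,25,-55,0,1.5],[94,25,-55,0,0],[94,25,-50,0,0],[94,0,0,0,0],[94,0,0,0,0]]'
cat > shot.py <<'E'
from h import *
import sys,pickle
n=sys.argv[1];i=viewer.camera_info("wrist");o=ctrl.observe();im=viewer.camera("wrist")
cv2.imwrite(f"pics/{n}.png",im[:,:,::-1]);pickle.dump(i,open(f"{n}.pkl","wb"))
print(np.round(o["tcp_pos"],1),np.round(o["eef_rot"],4),np.round(o["joint_positions"],2),np.round(o["force"],1))
E
python3 shot.py w1
```

```text
t: 1.1
tcp_pos: [303.9, 182.3, 494.6]
eef_rot: [0.0, 0.012, 1.0, 0.0]
force: [0.7, -0.4, -0.1]
gripper_width: 94.2
finger_force: 0.0
t: 1.72
tcp_pos: [378.5, 24.3, 494.3]
eef_rot: [-0.001, 0.001, 1.0, 0.001]
force: [0.1, -0.2, 0.3]
gripper_width: 94.1
finger_force: 0.0
[378.5  24.3 494.3] [-7.e-04  6.e-04  1.e+00  6.e-04] [-0.12 -0.07  1.69  0.    1.53 -1.69] [ 0.1 -0.2  0.3]
```

View pics/w1.png

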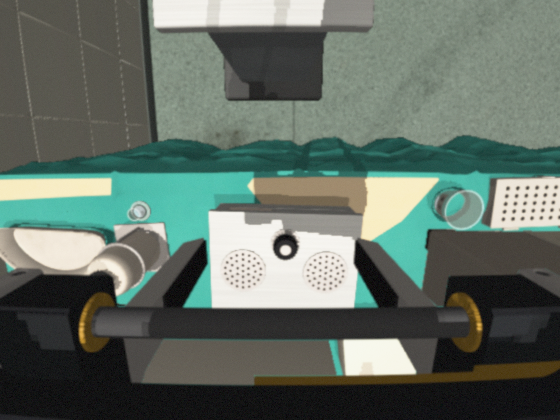

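Wrist view, with image right towards +y: the knob is at (286,246), the pump head at about (110,270), and the lid discs at (243,269) and (325,271). I'll take a second view further right.

```bash
python3 -m inch '[[94,0,-50,0,0],[94,0,-50,0,0],[94,0,-50,0,0],[94,0,0,0,0],[94,0,0,0,0]]' >/dev/null; python3 shot.py w2
```

```text
[ 378.7 -124.3  494.7] [-1.e-04 -9.e-04  1.e+00  6.e-04] [-0.49 -0.04  1.66  0.    1.52 -2.07] [ 0.7  0.5 -0.2]
```

View pics/w2.png

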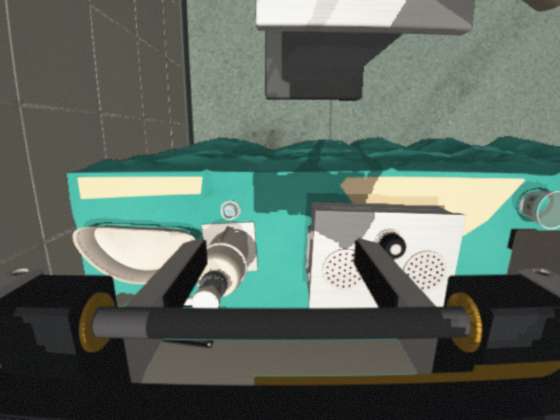

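Second wrist view: the knob is at (393,245) and the pump head's white top at (204,300), just in front of the gripper bar. I'll triangulate both with the top camera.

```bash
cat > m.py <<'E'
from h import *
import pickle
ti=viewer.camera_info("top");I={"w1":pickle.load(open("w1.pkl","rb")),"w2":pickle.load(open("w2.pkl","rb")),"top":ti}
P={n:cv2.imread(f"pics/{n}.png") for n in("w1","w2","top0")}
def blob(im,box,f):
    x0,y0,x1,y1=box;m=f(im[y0:y1,x0:x1].astype(int)).astype(np.uint8)
    n,l,s,c=cv2.connectedComponentsWithStats(m);k=1+np.argmax(s[1:,4]);return c[k]+[x0,y0],s[k]
dark=lambda a:a.max(2)<70
k1,s1=blob(P["w1"],(268,225,305,268),dark);k2,s2=blob(P["w2"],(376,228,410,264),dark);kt,st=blob(P["top0"],(290,210,308,228),lambda a:a.max(2)<110)
print(k1,s1,k2,s2,kt,st)
print("knob w",tri([ray(I["w1"],k1),ray(I["w2"],k2)]),"all",tri([ray(I["w1"],k1),ray(I["w2"],k2),ray(ti,(298.5,219.2))]))
br=lambda a:a.min(2)>200
p2,sp=blob(P["w2"],(188,288,222,312),br);pt,spt=blob(P["top0"],(370,198,384,215),br)
print(p2,sp,pt,spt)
print("pump",tri([ray(I["w2"],p2),ray(ti,pt)]),onz(ti,pt,178),onz(ti,(377.8,206.5),178),onz(I["w2"],p2,178))
E
python3 m.py; python3 - <<'E'
import cv2,numpy as np
a=cv2.imread("pics/w2.png");b=cv2.imread("pics/top0.png")
f=lambda x:cv2.resize(x,(390,390),interpolation=cv2.INTER_NEAREST)
cv2.imwrite("pics/c2.png",np.hstack([f(a[260:325,175:240]),f(b[190:229,355:394])]))
E
```

```text
[285.04024768 244.71517028] [  6   9  23  25 323] [391.32307692 243.30153846] [  3   5  26  26 325] [297.61818182 219.18181818] [ 3  5 11  9 55]
knob w (array([452.6637108 ,  31.24731588,  83.77353464]), [np.float64(0.4107364250690192), np.float64(0.4107364250690133)]) all (array([452.98505127,  30.37913766,  84.47214609]), [np.float64(0.8722174987450316), np.float64(1.1364793750826374), np.float64(1.8199014157045916)])Traceback (most recent call last):
  File "m.py", line 13, in <module>
    p2,sp=blob(P["w2"],(188,288,222,312),br);pt,spt=blob(P["top0"],(370,198,384,215),br)
                                                    ~~~~^^^^^^^^^^^^^^^^^^^^^^^^^^^^^^^^
  File "m.py", line 7, in blob
    n,l,s,c=cv2.connectedComponentsWithStats(m);k=1+np.argmax(s[1:,4]);return c[k]+[x0,y0],s[k]
                                                    ~~~~~~~~~^^^^^^^^^
    return _wrapfunc(a, 'argmax', axis=axis, out=out, **kwds)
    return bound(*args, **kwds)
ValueError: attempt to get argmax of an empty sequence
```

View pics/c2.png

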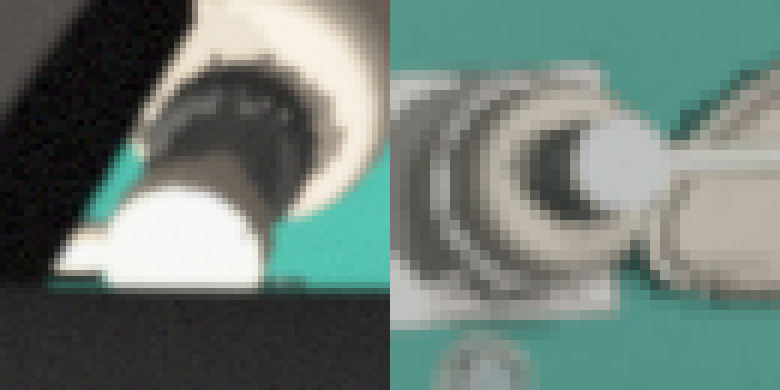

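The pump head disc is at about (378.5,206.5) in the top view and (205.5,303.7) in w2, where the gripper bar partly covers it. I'll take one more view with it between the fingers.

```bash
python3 -m inch '[[94,40,-30,0,0],[94,40,-30,0,0],[94,0,0,0,0],[94,0,0,0,0]]' >/dev/null; python3 shot.py w3; python3 - <<'E'
from h import *
import pickle
ti=viewer.camera_info("top");w2=pickle.load(open("w2.pkl","rb"));w3=pickle.load(open("w3.pkl","rb"))
X,r=tri([ray(w2,(205.5,303.7)),ray(ti,(378.5,206.5))]);print(X,r,onz(ti,(378.5,206.5),178))
im=cv2.imread("pics/w3.png");m=(im.min(2)>235).astype(np.uint8)
n,l,s,c=cv2.connectedComponentsWithStats(m);print(proj(w3,X))
for k in range(1,n):
    if s[k,4]>100:print(s[k],c[k])
u,v=proj(w3,X).astype(int);cv2.imwrite("pics/c3.png",cv2.resize(im[max(0,v-60):v+60,u-80:u+80],None,fx=4,fy=4));print(u-80,v-60)
E
```

```text
[ 458.7 -184.2  494.5] [-7.0e-04 -1.1e-03  1.0e+00  7.0e-04] [-0.52  0.11  1.5   0.    1.53 -2.1 ] [-0.5  0.5  0.2]
[ 486.55364064 -207.45888513  182.83823276] [np.float64(1.3694369470056502), np.float64(1.3694369470056251)] [ 486.86706076 -210.23250476  178.        ]
[257.10969535 235.32462029]
[362 154  30  28 500] [374.464 163.958]
[387 156  69  47 960] [411.57708333 180.246875  ]
[124 187  42  36 280] [143.07857143 206.93571429]
177 175
```

View pics/c3.png

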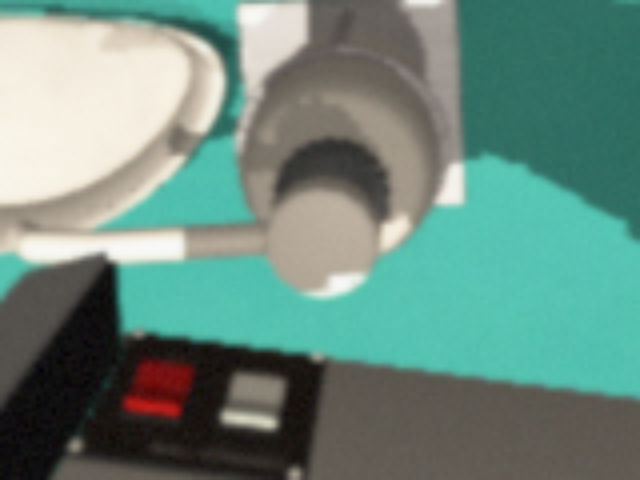

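The disc centre is at (257.5,235.5), within 1 px of the prediction. The grey panel behind it is the basin, so I'll check its position before descending.

```bash
python3 - <<'E'
from h import *
import pickle
ti=viewer.camera_info("top");w3=pickle.load(open("w3.pkl","rb"));w2=pickle.load(open("w2.pkl","rb"))
print(tri([ray(w3,(257.5,235.5)),ray(ti,(378.5,206.5)),ray(w2,(205.5,303.7))]))
print("panel",tri([ray(w3,(256.3,264.3)),ray(ti,(370.5,179.5))]))
print("basin front-left top if z=200,300:",onz(ti,(277,165),200),onz(ti,(277,165),300),onz(ti,(400,181),200),onz(ti,(400,181),300))
E
```

```text
(array([ 486.50499266, -207.25271747,  183.19335256]), [np.float64(0.247280974172006), np.float64(1.4727114562344938), np.float64(1.2763144148513224)])
panel (array([ 587.54025531, -223.74129378,   31.31919713]), [np.float64(2.5021053362972463), np.float64(2.5021053362972734)])
basin front-left top if z=200,300: [614.03913824 100.56229884 200.        ] [597.77608727 104.10144318 300.        ] [ 562.47557176 -273.33127026  200.        ] [ 550.34230196 -239.84659017  300.        ]
```

```bash
python3 -m inch '[[0,14,-12,0,0],[0,14,-12,0,0],[0,0,0,-30,0],[0,0,0,-30,0],[0,0,0,-30,0],[0,0,0,-8,0],[0,0,0,0,0],[0,0,0,0,0]]'; python3 -m inch '[[0,0,0,-6,0],[0,0,0,-6,0],[0,0,0,-5,0],[0,0,0,-4,0],[0,0,0,0,0]]'
```

```text
t: 4.0
tcp_pos: [487.4, -210.3, 398.0]
eef_rot: [0.001, 0.0, 1.0, -0.001]
force: [1.2, -1.3, 0.4]
gripper_width: 17.2
finger_force: 0.0
t: 4.62
tcp_pos: [486.7, -209.9, 375.8]
eef_rot: [-0.0, 0.0, 1.0, 0.0]
force: [-1.8, 1.2, 4.7]
gripper_width: 0.4
finger_force: 1.8
```

```bash
python3 -m inch '[[0,0,1,-5,0],[0,0,0,-5,0],[0,0,0,-3,0],[0,0,0,0,0]]';python3 -m inch '[[0,0,0,-2,0],[0,0,0,0,0],[0,0,0,0,0]]'
```

```text
t: 5.12
tcp_pos: [486.7, -209.4, 363.5]
eef_rot: [0.0, 0.0, 1.0, -0.001]
force: [-2.9, -0.3, 8.3]
gripper_width: 0.7
finger_force: 4.2
t: 5.5
tcp_pos: [486.6, -209.3, 362.4]
eef_rot: [0.001, 0.0, 1.0, -0.001]
force: [-2.9, -0.3, 12.0]
gripper_width: 0.5
finger_force: 5.7
```

```bash
python3 -m inch '[[0,0,0,-2,0],[0,0,0,0,0],[0,0,0,0,0]]';python3 -m inch '[[0,0,0,10,0],[0,0,0,20,0],[0,0,0,30,0],[0,0,0,40,0],[94,0,0,20,0],[94,-10,40,0,0],[94,-10,50,0,0],[94,-10,50,0,0]]'
```

```text
t: 5.88
tcp_pos: [486.5, -209.2, 362.3]
eef_rot: [0.001, -0.0, 1.0, -0.002]
force: [-6.0, 1.2, 21.3]
gripper_width: 0.1
finger_force: 10.5
t: 6.88
tcp_pos: [456.6, -67.7, 478.1]
eef_rot: [0.0, 0.001, 1.0, 0.0]
force: [0.6, 1.3, 0.5]
gripper_width: 37.1
finger_force: 0.0
```

The pump reached its stop (21 N with no further travel) and was released. Next I move over the knob and check it from nearer.

```bash
python3 -m inch '[[94,-10,49,-30,0],[94,7,49,-30,0],[94,0,0,-20,0],[94,0,0,0,0],[94,0,0,0,0],[94,0,0,0,0]]'; python3 shot.py w4; python3 - <<'E'
from h import *
import pickle
w=pickle.load(open("w4.pkl","rb"));print([proj(w,(453,30.7,z)).round() for z in(77,88,99)])
im=cv2.imread("pics/w4.png");u,v=proj(w,(453,30.7,88)).astype(int)
cv2.imwrite("pics/c4.png",cv2.resize(im[max(0,v-75):v+75,u-100:u+100],None,fx=4,fy=4));print(u-100,max(0,v-75))
E
```

```text
t: 7.62
tcp_pos: [454.3, 28.4, 399.6]
eef_rot: [0.001, 0.001, 1.0, -0.0]
force: [0.2, -0.4, 0.0]
gripper_width: 93.4
finger_force: 0.0
[454.3  28.4 399.6] [ 1.e-03  8.e-04  1.e+00 -0.e+00] [-0.09  0.1   1.75  0.    1.29 -1.66] [ 0.2 -0.4  0. ]
[array([282., 204.]), array([283., 207.]), array([283., 209.])]
182 131
```

View pics/c4.png

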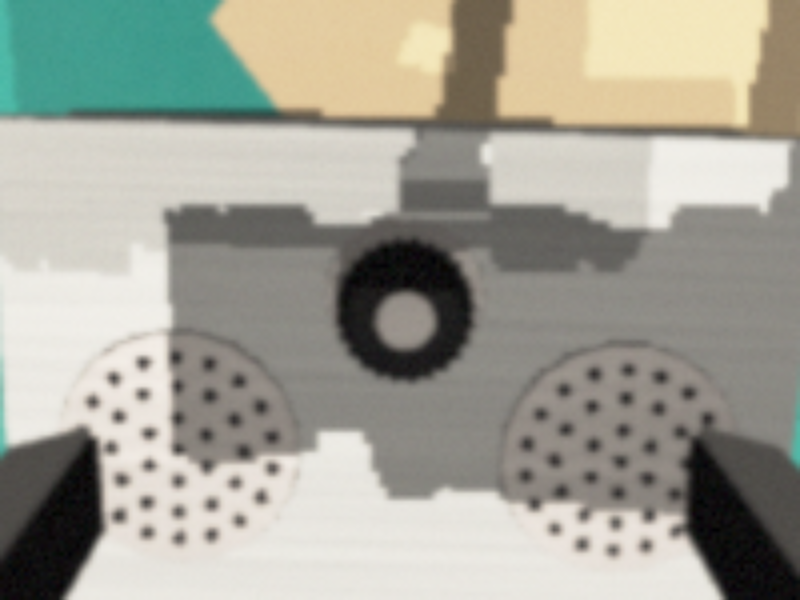

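The knob's top centre is at px (283.2,211), giving about (455,31). The hinge direction is turned −1.3°. Next: descend, pinch, and try the lid gently.

```bash
python3 -m inch '[[94,1,2.5,-40,-1.3],[94,0,0,-40,0],[94,0,0,-30,0],[94,0,0,-10,0],[94,0,0,-4,0],[94,0,0,0,0],[94,0,0,0,0]]' 20; python3 -m inch '[[30,0,0,0,0],[30,0,0,0,0],[30,0,0,0,0],[30,0,0,0,0],[30,0,0,0,0],[30,0,0,0,0]]' 20
```

```text
t: 8.55
tcp_pos: [455.3, 31.5, 275.7]
eef_rot: [0.001, 0.011, 1.0, -0.0]
force: [-0.6, 0.7, 0.4]
gripper_width: 94.1
finger_force: 0.0
t: 9.3
tcp_pos: [454.8, 31.6, 274.7]
eef_rot: [-0.0, 0.011, 1.0, 0.0]
force: [-0.0, 0.6, -0.1]
gripper_width: 37.3
finger_force: 0.0
```

```bash
python3 -m inch '[[25,0,0,0,0],[25,0,0,0,0],[25,0,0,0,0],[25,0,0,0,0]]' 20; python3 -m inch '[[25,0,0,2,0],[25,0,0,1,0],[25,0,0,0,0],[25,0,0,0,0]]'
```

```text
t: 9.8
tcp_pos: [454.8, 31.3, 274.7]
eef_rot: [-0.0, 0.011, 1.0, -0.0]
force: [0.4, -3.7, -0.5]
gripper_width: 33.4
finger_force: 20.0
t: 10.3
tcp_pos: [455.1, 31.3, 277.6]
eef_rot: [0.0, 0.011, 1.0, -0.0]
force: [2.8, -5.1, -5.1]
gripper_width: 33.6
finger_force: 20.0
```

```bash
python3 -m inch '[[25,0,0,1,0],[25,0,0,0,0],[25,0,0,0,0]]'
```

```text
t: 10.68
tcp_pos: [455.2, 31.3, 278.7]
eef_rot: [0.0, 0.011, 1.0, -0.0]
force: [3.1, -4.0, -4.0]
gripper_width: 33.6
finger_force: 20.0
```

```bash
python3 -m inch '[[25,0.4,0,1.5,0],[25,0,0,0,0],[25,0,0,0,0]]'; python3 -m inch '[[25,0.4,0,1.5,0],[25,0,0,0,0],[25,0,0,0,0]]'
```

```text
t: 11.05
tcp_pos: [455.5, 31.3, 280.1]
eef_rot: [0.0, 0.011, 1.0, -0.0]
force: [2.7, -4.5, -5.1]
gripper_width: 33.6
finger_force: 20.0
t: 11.42
tcp_pos: [455.8, 31.3, 281.6]
eef_rot: [0.0, 0.011, 1.0, -0.0]
force: [1.6, -5.1, -5.0]
gripper_width: 33.3
finger_force: 20.0
```

It has risen 7 mm at a steady 5 N, so the lid looks free. I'll follow the arc.

```bash
python3 -m inch '[[25,2,0,6,0],[25,2,0,6,0],[25,0,0,0,0],[25,0,0,0,0]]' 25; python3 -m inch '[[25,4,0,9,0],[25,4.5,0,9,0],[25,0,0,0,0],[25,0,0,0,0]]'
```

```text
t: 11.92
tcp_pos: [459.3, 31.3, 293.4]
eef_rot: [-0.001, 0.011, 1.0, -0.0]
force: [0.5, -4.8, -4.4]
gripper_width: 33.5
finger_force: 25.0
t: 12.42
tcp_pos: [467.5, 31.1, 311.3]
eef_rot: [-0.001, 0.011, 1.0, -0.001]
force: [0.3, -5.3, -3.0]
gripper_width: 33.4
finger_force: 25.0
```

```bash
python3 shot.py w5; python3 - <<'E'
from h import *
cv2.imwrite("pics/s5.png",cv2.resize(viewer.camera("scene")[150:250,250:380,::-1],None,fx=3,fy=3,interpolation=cv2.INTER_CUBIC))
a=cv2.imread("pics/w5.png");b=cv2.imread("pics/s5.png")
cv2.imwrite("pics/c5.png",np.hstack([a[:300,120:460],cv2.resize(b,(390,300))]))
E
```

```text
[467.5  31.1 311.3] [-1.200e-03  1.120e-02  9.999e-01 -7.000e-04] [-0.08  0.19  1.87 -0.    1.08 -1.63] [ 0.3 -5.3 -3. ]
```

View pics/c5.png

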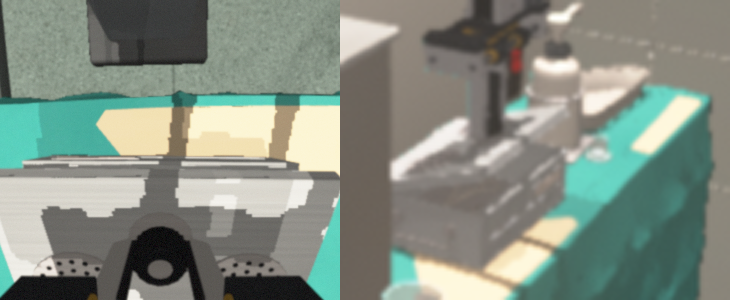

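The lid is up about 20° with the knob between the fingers and the box level on the table. I continue along the arc.

```bash
python3 -m inch '[[25,5.5,0,8,0],[25,5.5,0,8,0],[25,0,0,0,0],[25,7,0,7,0],[25,7,0,7,0],[25,0,0,0,0],[25,0,0,0,0]]'; python3 -m inch '[[25,8,0,5.5,0],[25,8,0,5.5,0],[25,0,0,0,0],[25,0,0,0,0],[25,0,0,0,0]]'
```

```text
t: 13.4
tcp_pos: [492.1, 30.7, 341.1]
eef_rot: [-0.002, 0.011, 1.0, -0.001]
force: [-1.6, -6.4, -2.5]
gripper_width: 33.5
finger_force: 25.0
t: 14.02
tcp_pos: [508.0, 30.4, 352.2]
eef_rot: [-0.002, 0.011, 1.0, -0.002]
force: [-3.1, -8.2, -1.4]
gripper_width: 33.9
finger_force: 25.0
```

```bash
python3 - <<'E'
from h import *
f=lambda n,s:cv2.resize(viewer.camera(n)[s][:,:,::-1],(390,292),interpolation=cv2.INTER_CUBIC)
cv2.imwrite("pics/c6.png",np.hstack([f("scene",np.s_[150:250,250:380]),f("top",np.s_[170:260,240:440])]))
E
```

```text
(no output)
```

View pics/c6.png

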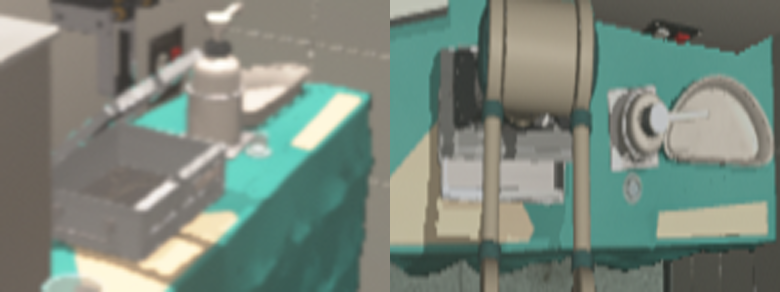

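The lid stands open at about 50° in the gripper. The box is level and in place, the pump head is up, and the dish is undisturbed. I'm handing in.

```bash
python3 -c "
from bench import ctrl
print(ctrl.job_done())"
```

```text
the job is handed in; nothing more can be done
None
```

I pushed the pump head to its stop and let it come back up. The lid lifted free without turning the knob, and I handed the job in with the gripper holding the lid open at about 50° and the box and dish where they stood; no verdict was returned.

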